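# Vent and release the pressure cap of a decoction pot

## Robot

A 6-joint arm with a two-finger parallel gripper is mounted at the origin on a cart in front of the work surface, level with it; the furniture and walls round the work are solid. World frame = base frame: x ahead of the robot, y to its left, z up, the work surface at z = 0. Lengths are in m, angles in rad, forces in N, time in s.
With the tool pointing down it reaches from about 0.275 to 0.725 m from the base axis. Payload 15.9 kg.
Tool frame: the origin (TCP) lies at the very end of the fingers, on their centre line; the grasp point (between the pads) lies 19 mm behind it; z points along the fingers, y is the line along which they close (so a half turn about z gives the same grasp; the last joint's range is limited). The gripper opens to 85 mm and grips with 20 to 120 N. Pads are 22 mm wide; open, the fingers measure 114 mm over their backs; the gripper's body (76 mm by 85 mm) begins 54 mm behind the grasp point. The pads swing forward as they close: fully open they stand 13 mm farther back than shut.
Start: joints at [1.264, 0.213, -0.034, 1.323, 0, 1.571], TCP at [0.151, 0.477, 0.231] pointing down, gripper open.
Joint ranges: [-2.98, 2.98], [-0.74, 1.72], [-1.14, 1.35], [-2.1, 2.04], [-1.57, 1.44], [-3.14, 3.14]. Speed limits (rad/s): [1.89, 1.89, 2.39, 2.57, 3.14, 3.14].

## Interface

Orientations are given as [roll, pitch, yaw] about the fixed x, y, z axes, in that order (R = Rz(yaw) Ry(pitch) Rx(roll)).
In Python, from cell import manip, claw, planner, viewer, order, spot_in, silhouettes gives the robot as it stands. Calls block until the motion is done:
- manip.move_pose(position, orientation): joint-space move of the TCP to a pose.
- manip.servo_line(position, rate=0.15, rotation=None, guard=None): straight line of the TCP; rotation=None keeps the orientation; rate is the mean speed in m/s. With guard (N) it stops when the force on the tool has changed by that much, and returns True; else False.
- manip.movej(angles): joint-space move.
- claw.gripper_to(opening, grasp_force=None): finger opening in m; grasp_force is the grip in N (None keeps the last); returns when the fingers have stopped.
- manip.dwell(seconds).
- planner.solve_ik(position, orientation): joint angles nearest the present ones, or None.
- viewer.get_image(name): name is "scene" or "top"; returns a dict with "img" (420x560x3 uint8, red, green, blue), "K" (3x3 intrinsics, pixels), "extrinsics" (4x4, takes a point from world to camera coordinates). Camera axes: x right, y up, looking along -z (the intrinsics and any distortion apply to the point x, -y, -z); pixel columns grow to the right and rows downward; lengths in m; the calibration is good to about 2 mm. A picture is of the moment at which its call begins. There is no depth.
A pose or a line that the arm cannot do raises manip.PlanningError and nothing moves.
- order.hand_in(): hands the job in; it is judged then, once.
Trained networks look in the newest picture that a camera, given by its name, has taken for a name from the list of things; names that differ only in an ending like _2 or _b are one class to them, and where a whole thing is asked for, a point or a joint stands for the part that bears it (a point fixed in the world has none). Each returns a list of dicts, best first, with "confidence" (0 to 1); they miss things now and then, are a little off and sometimes report something else, mostly with a low value. They report only what shows in the picture. A call takes as long as a camera call.
- spot_in(camera, label): "box" ([left, top, right, bottom] in pixels, round what is visible of it).
- silhouettes(camera, label): "pixels" (420x560 bool, what is visible of it) and "box" ([left, top, right, bottom] in pixels, round what is visible of it).
Readings, each from a call of its own:
- manip.get_t(): time.
- manip.get_qpos(): joint angles.
- manip.get_qd(): joint speeds.
- manip.get_joint_torque(): joint torques, N m.
- manip.get_eef_pos(): TCP position.
- manip.get_orientation(): TCP orientation.
- manip.get_ft_force(): force on the tool from outside, world axes, zero at the start.
- manip.get_wrist_torque(): the same for the moment, N m.
- manip.get_grip_width(): finger opening in m.
- manip.get_finger_force(): force on a finger pad.
Only numpy, scipy, OpenCV 4.12 (cv2) and the standard library are available. Lean on these libraries where they do the work, as an engineer would, in place of code of your own. Each camera call takes 0.05 s, during which the arm holds its last target. There are 200 camera calls.

## Task

Take the pressure cap off the small steel decoction pot: turn it anticlockwise until it comes gently up against its first stop and let it rest against that for about a second without pressing down, then press it down and keep turning past the stop to its release position, and lift it straight off. Set the cap right way up on the wooden cap rest, fully seated, and let go; never force the cap against its stop, and leave the other things on the table where they are.

Things in the scene. Friction and masses are not known exactly. Their poses are not given: they have to be found in the camera images.
- cap: Loose steel pressure cap, 75 mm disc 7 mm thick with an 8 mm skirt below; on it a black grip bar 60 x 14 mm, its top 33 mm above the origin (pinch the bar's 14 mm from above). Below, a 26 mm stem 23 mm long with a cross pin 46 mm long, 6 mm thick, 18 mm down. Origin: centre of the disc's underside. x runs along bar and pin, z up. About 0.16 kg. It loosens anticlockwise from above (+z turn).
- pot: Fixed steel decoction pot, 110 mm wide, with two black ears and a gauge; 115 mm tall to its 60 mm neck. Origin: centre of its underside. Cap yaw against the pot's yaw: -0.05 to 0.12 rad at start; the pin meets the first stop between 0.25 and 0.72 rad (varies, out of sight), clears it 0.5 rad further, and leaves by keyways at 1.25 to 1.45 rad; an end stop is there.
- pot_mouth (a point): Centre of the neck's mouth, 115 mm up; axes as the pot's. The cap's origin stands 9 mm above it while the cap is held by its pin. A spring under the stem pushes the cap up: 7 N at first, 0.6 N more per mm. Pressed 4.5 mm down the pin is below the first stop; at 9 mm the disc lands on the neck. In the keyways the spring lifts the cap 6 mm above the start; 12 mm more and the pin is out.
- stop_seat: Seat of the first stop inside the neck, hidden under the cap. Its frame is the pot's and does not show the angle of the stop, which must be felt: turning is easy, then hard. It meets the pin about 18 mm from the axis, on both sides at once. A turning moment of 0.15 N m shows that it is there and 0.3 N m is safe; over 25 N of contact (about 0.45 N m) counts as forcing it.
- cap_rest: Loose turned wooden cap rest, 0.45 kg, a tube 62 mm outside and 54 mm inside, 48 mm tall, on an 84 mm foot. Origin: centre of its underside.
- rest_top (a point): Centre of the cap rest's upper rim, 48 mm above the table. The cap is seated when its disc lies flat on this rim with the stem and pin hanging inside the tube and the skirt round it (about 3.5 mm of play to each side).
- spool: Bystander: loose string spool, 41 mm wide, 45 mm tall. Origin: centre of its underside.
- mortar: Bystander: loose little mortar, 56 mm wide, 55 mm tall. Origin: centre of its underside.
- jar_b: Bystander: loose small spice jar with a dark cap, 40 mm wide, 105 mm tall. Origin: centre of its underside.
- stamp: Bystander: loose wooden hand stamp, 27 x 36 mm, 70 mm tall. Origin: centre of its underside.

How it is judged:
On the way, in this order (a step that is already met when the one before it is completed fails the run):
1. the cap rests against its first stop, not pressed down (contact force between cap and stop_seat above 0.7 N and z of cap in the frame of pot_mouth above 0.0065 m), for 0.4 s.
2. the cap has been turned past the first stop to the release position, still in the neck (angle between the x axis of cap and the x axis of pot, either way round above 1.22 rad and z of cap in the frame of pot_mouth below 0.019 m), for 0.05 s.
3. the cap is lifted clear of the neck (z of cap in the frame of pot_mouth above 0.035 m), for 0.1 s.
At the end, for the whole second after the job is handed in: The cap sits right way up on the cap rest (disc underside within 3 mm of the rest's rim height, within 7 mm of its axis, tilt under 0.06 rad), the rest standing on the table, everything at rest (horizontal distance between cap and rest_top below 0.007 m and z of cap in the frame of rest_top between -0.003 and 0.003 m and angle between cap's own z axis and vertical below 0.06 rad and height (world z) of rest_top below 0.052 m and linear speed of cap below 0.02 m/s); the robot touches nothing.
It fails at once if the cap is forced against its first stop (over 25 N) (contact force between cap and stop_seat above 25 N).
It fails at once if the cap is pressed into or pulled against the pot with over 60 N (contact force between cap and pot above 60 N).
It fails at once if a bystander is pushed aside by over 30 mm (distance of any of spool, mortar, jar_b, stamp from where it was at the start of the episode above 0.03 m).
It also fails if it takes over 70 s, if anything falls off the work surface, if the arm or the gripper's body presses on something with over 40 N, if the wrist force passes 120 N, or if a joint passes its speed limit or range.

## Working session

There is one attempt and no reset: what is moved stays moved. The work goes in short steps, each a Python script; the robot and the scene stay as the last script left them, time stands still between calls to the robot, and variables do not carry over. Pictures are saved under pics/ and viewed, at most 10 in all, crops included, and the job is handed in when it is done.

```bash
ls; mkdir -p pics; cat > h.py <<'E'
import numpy as np, cv2
from cell import manip, claw, planner, viewer, order, spot_in, silhouettes
def px2w(im,u,v,z):
    K=im["K"];E=np.array(im["extrinsics"]);R=E[:3,:3];t=E[:3,3]
    d=np.linalg.inv(K)@np.array([u,v,1.]); d=np.array([d[0],-d[1],-d[2]])
    c=-R.T@t; d=R.T@d; return c+d*(z-c[2])/d[2]
def w2px(im,p):
    E=np.array(im["extrinsics"]);q=E[:3,:3]@np.array(p)+E[:3,3]; q=np.array([q[0],-q[1],-q[2]])
    a=np.array(im["K"])@q; return a[:2]/a[2]
def save(im,n): cv2.imwrite(f"pics/{n}.png",cv2.cvtColor(im["img"],cv2.COLOR_RGB2BGR))
E
cat > a.py <<'E'
from h import *
for c in("top","scene"):
    im=viewer.get_image(c);save(im,c+"0")
    print(c,im.keys(),np.round(im["K"],1).tolist(),"cam",np.round(-np.array(im["extrinsics"])[:3,:3].T@np.array(im["extrinsics"])[:3,3],3))
    for l in("cap","pot","cap_rest","spool","mortar","jar_b","stamp"):
        for d in spot_in(c,l)[:2]:
            b=d["box"];u,v=(b[0]+b[2])/2,(b[1]+b[3])/2
            print(l,round(d["confidence"],2),np.round(b,0),np.round(px2w(im,u,v,{"cap":.13,"pot":.1,"cap_rest":.048}.get(l,.05)),3))
E
python3 a.py
```

```text
pics
top dict_keys(['img', 'K', 'extrinsics']) [[511.8, 0.0, 278.7], [0.0, 511.8, 204.1], [0.0, 0.0, 1.0]] cam [0.341 0.026 1.407]
pot 0.86 [332. 170. 388. 215.] [ 0.556 -0.195  0.1  ]
cap_rest 0.9 [226. 201. 252. 227.] [0.513 0.121 0.048]
spool 0.74 [303. 213. 316. 227.] [ 0.493 -0.066  0.05 ]
mortar 0.84 [295. 146. 318. 172.] [ 0.659 -0.063  0.05 ]
mortar 0.43 [224. 201. 252. 228.] [0.512 0.125 0.05 ]
jar_b 0.87 [362. 253. 383. 264.] [ 0.387 -0.23   0.05 ]
scene dict_keys(['img', 'K', 'extrinsics']) [[496.5, 0.0, 286.9], [0.0, 496.5, 212.9], [0.0, 0.0, 1.0]] cam [-0.027 -0.523  0.733]
cap 0.62 [372. 223. 417. 268.] [ 0.574 -0.205  0.13 ]
pot 0.83 [352. 255. 426. 315.] [ 0.514 -0.241  0.1  ]
cap_rest 0.79 [245. 202. 268. 228.] [0.523 0.107 0.048]
spool 0.96 [303. 256. 320. 284.] [ 0.483 -0.091  0.05 ]
mortar 0.5 [375. 225. 415. 266.] [ 0.654 -0.164  0.05 ]
mortar 0.21 [243. 204. 265. 227.] [0.516 0.107 0.05 ]
jar_b 0.64 [318. 312. 344. 367.] [ 0.389 -0.223  0.05 ]
stamp 0.74 [185. 173. 203. 195.] [0.494 0.291 0.05 ]
```

```bash
python3 -c "
import cv2
a=cv2.imread('pics/top0.png')[130:280,180:420];b=cv2.imread('pics/scene0.png')[160:380,170:440]
cv2.imwrite('pics/t1.png',cv2.resize(a,None,fx=3.3,fy=3.3,interpolation=2));cv2.imwrite('pics/s1.png',cv2.resize(b,None,fx=2.7,fy=2.7,interpolation=2))"
```

```text
(no output)
```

View pics/t1.png

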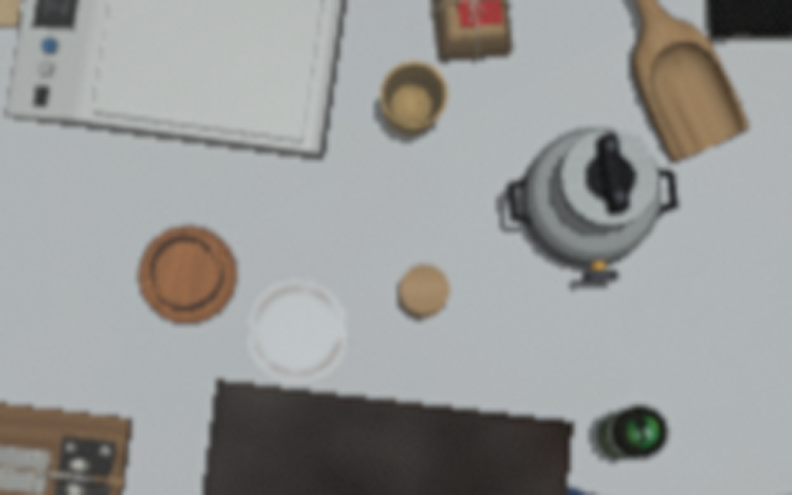

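View pics/s1.png

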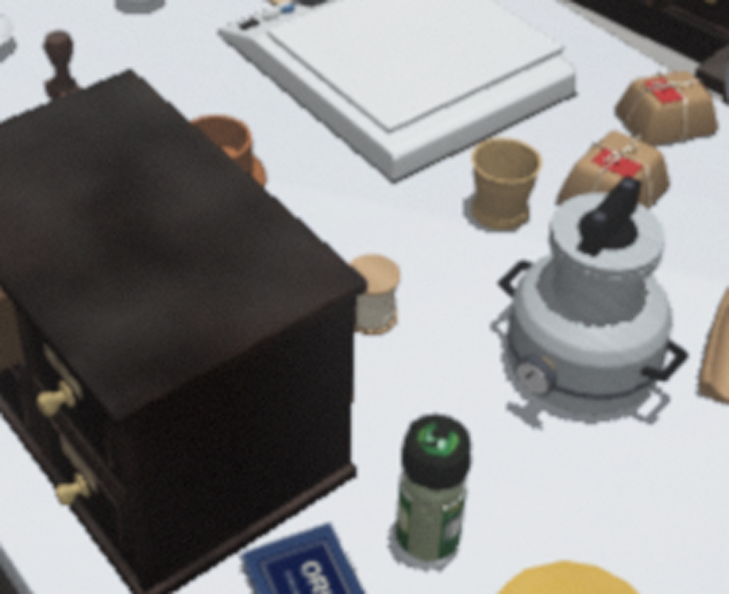

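The top view shows the cap disc at about (365,184) px with its bar roughly along +x. The cap rest's foot is at about (237,213), and a tall dark cabinet stands nearer the robot. The scene view confirms the layout. Next I'll fit the circles and the bar line.

```bash
cat > b.py <<'E'
from h import *
from scipy.optimize import minimize
ims={c:viewer.get_image(c) for c in("top","scene")}
def edge(im):
    g=cv2.GaussianBlur(im["img"],(0,0),0.8).astype(np.float32)
    m=np.zeros(g.shape[:2],np.float32)
    for k in range(3): m=np.maximum(m,np.hypot(cv2.Sobel(g[...,k],5,1,0),cv2.Sobel(g[...,k],5,0,1)))
    return np.minimum(m,150)
ed={c:edge(i) for c,i in ims.items()}
a=np.linspace(0,2*np.pi,72)
def fit(c,circ,x0,span=.02):
    def f(p):
        s=0
        for r,z in circ:
            P=np.array([w2px(ims[c],(p[0]+r*np.cos(t),p[1]+r*np.sin(t),z)) for t in a]).astype(np.float32)
            s+=cv2.remap(ed[c],P[:,0],P[:,1],1).mean()
        return -s
    g=[(f((x0[0]+i,x0[1]+j)),x0[0]+i,x0[1]+j) for i in np.arange(-span,span+.001,.004) for j in np.arange(-span,span+.001,.004)]
    b=min(g); r=minimize(f,b[1:],method="Nelder-Mead",options=dict(initial_simplex=[b[1:],(b[1]+.002,b[2]),(b[1],b[2]+.002)]))
    return np.round(r.x,4),round(r.fun,1)
print("cap top",fit("top",[(.0375,.131)],px2w(ims["top"],365.5,184,.131)[:2]))
print("cap scene",fit("scene",[(.0375,.131)],px2w(ims["scene"],395,246,.131)[:2]))
print("pot top body",fit("top",[(.055,.07)],px2w(ims["top"],361,190,.07)[:2]))
x=px2w(ims["top"],236.8,213,.005)[:2]
print("rest top foot+rim",fit("top",[(.042,.005),(.027,.048)],x)," foot",fit("top",[(.042,.005)],x)," rim",fit("top",[(.031,.048),(.027,.048)],x))
# bar
im=ims["top"]; g=im["img"].max(2).astype(int)
m=np.zeros(g.shape,np.uint8);m[168:198,355:377]=(g[168:198,355:377]<70)
n,l,st,ce=cv2.connectedComponentsWithStats(m);k=1+st[1:,4].argmax();v,u=np.nonzero(l==k)
W=np.array([px2w(im,x,y,.157)[:2] for x,y in zip(u,v)]);c=W.mean(0);w=np.linalg.svd(W-c)[2][0]
print("bar",c,np.degrees(np.arctan(w[1]/w[0])),len(u),np.ptp(W,0))
# ears: dark pixels
for n,(r0,r1,c0,c1) in dict(L=(180,202,328,341),R=(175,198,376,390)).items():
    mm=g[r0:r1,c0:c1]<60;v,u=np.nonzero(mm);print("ear",n,len(u),px2w(im,u.mean()+c0,v.mean()+r0,.075))
# cabinet height
b=px2w(ims["scene"],300.4,334,0);print("cab base corner",b)
for z in(.1,.15,.2,.25):print(z,px2w(ims["scene"],304,265.5,z),px2w(im,353,258,z))
print(manip.get_t(),manip.get_orientation())
q=planner.solve_ik([.55,-.2,.2],[np.pi,0,0]);print(q);q=planner.solve_ik([.55,-.2,.2],[np.pi,0,np.pi]);print(q)
E
python3 b.py
```

```text
cap top (array([ 0.5769, -0.1833]), np.float64(-117.4))
cap scene (array([ 0.575 , -0.2041]), np.float64(-120.3))
pot top body (array([ 0.5636, -0.1893]), np.float64(-114.5))
rest top foot+rim (array([0.5223, 0.1323]), np.float64(-224.5))  foot (array([0.5209, 0.1318]), np.float64(-150.0))  rim (array([0.5126, 0.1399]), np.float64(-195.4))
bar [ 0.57118153 -0.19861574] 6.287362391295582 203 [0.05580433 0.0327752 ]
ear L 28 [ 0.56266544 -0.13866018  0.075     ]
ear R 10 [ 0.57286279 -0.26144907  0.075     ]
cab base corner [ 0.38908842 -0.15368872  0.        ]
0.1 [ 0.44499159 -0.10565767  0.1       ] [ 0.38748342 -0.17099606  0.1       ]
0.15 [ 0.40774644 -0.13861325  0.15      ] [ 0.38571153 -0.16346789  0.15      ]
0.2 [ 0.37050129 -0.17156883  0.2       ] [ 0.38393963 -0.15593972  0.2       ]
0.25 [ 0.33325614 -0.20452441  0.25      ] [ 0.38216773 -0.14841155  0.25      ]
0.9 [-3.14154490e+00  6.58268152e-06  2.83481244e+00]
[-0.348771    0.39787718  0.13971134  1.31263049  0.          2.79282165]
[-0.348771    0.39787718  0.13971134  1.31263049  0.         -0.348771  ]
```

```bash
cat > ov.py <<'E'
from h import *
import sys
def ov(cx,cy,rx,ry,yaw,name):
    out=[]
    for c,wins in (("top",[(320,150,80,80),(215,185,50,50)]),("scene",[(340,210,100,100),(235,190,50,50)])):
        im=viewer.get_image(c)
        for (x0,y0,w,h) in wins:
            s=390/w; b=cv2.resize(im["img"][y0:y0+h,x0:x0+w],(390,int(h*s)),interpolation=cv2.INTER_CUBIC)
            def pl(P,col):
                q=np.array([w2px(im,p) for p in P]);q=((q+.5-[x0,y0])*s).astype(int)
                cv2.polylines(b,[q.reshape(-1,1,2)],True,col,1)
            ci=lambda x,y,r,z:[(x+r*np.cos(t),y+r*np.sin(t),z) for t in np.linspace(0,6.28,60)]
            pl(ci(cx,cy,.0375,.131),(255,0,0));pl(ci(cx,cy,.055,.07),(0,0,255))
            pl(ci(rx,ry,.042,.0),(0,0,255));pl(ci(rx,ry,.031,.048),(0,255,0));pl(ci(rx,ry,.027,.048),(255,255,0))
            C,S=np.cos(yaw),np.sin(yaw);pl([(cx+C*i-S*j,cy+S*i+C*j,.157) for i,j in((.03,.007),(.03,-.007),(-.03,-.007),(-.03,.007))],(255,255,0))
            out.append(cv2.resize(b,(390,295)))
    cv2.imwrite(f"pics/{name}.png",cv2.cvtColor(np.vstack([np.hstack(out[:2]),np.hstack(out[2:])]),cv2.COLOR_RGB2BGR))
ov(*map(float,sys.argv[1:6]),sys.argv[6])
E
python3 ov.py .5715 -.200 .521 .132 .11 o1
```

```text
(no output)
```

View pics/o1.png

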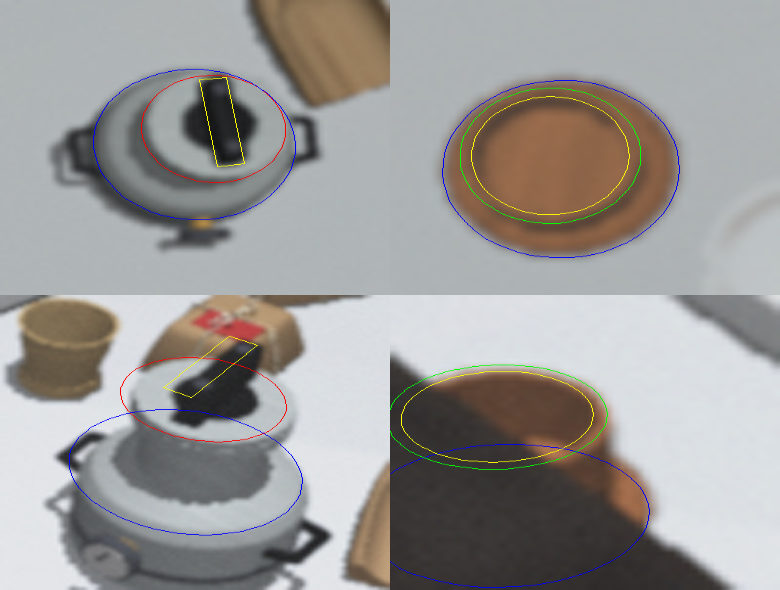

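The top overlay matches the rest's foot and rim at (.521,.132). The cap needs about a 2 mm shift toward -y. In the scene view it shifts about 3 px right, which puts it near (.573,-.2025) with yaw about 0.11. I'll approach and grasp lightly.

```bash
cat > c.py <<'E'
from h import *
X,Y,yaw=.573,-.2025,.11
manip.move_pose([X,Y,.22],[np.pi,0,yaw])
claw.gripper_to(.05,30)
print("guard",manip.servo_line([X,Y,.136],rate=.06,guard=5),manip.get_eef_pos(),manip.get_ft_force())
claw.gripper_to(0.0,30)
manip.dwell(.2)
print(manip.get_t(),manip.get_grip_width(),manip.get_finger_force(),manip.get_eef_pos(),manip.get_orientation(),np.round(manip.get_ft_force(),2),np.round(manip.get_wrist_torque(),3))
save(viewer.get_image("scene"),"g1")
cv2.imwrite("pics/g1.png",cv2.resize(cv2.imread("pics/g1.png")[160:320,320:480],(600,600),interpolation=2))
E
python3 c.py
```

```text
guard False [ 0.57318319 -0.20260352  0.13635003] [-0.21918386  0.11651535  0.35222028]
6.4167 0.013068124102201678 33.34774196147919 [ 0.57312805 -0.20253625  0.13615575] [ 3.14148134e+00 -3.50821250e-04  1.09942903e-01] [ 1.26 -0.55  2.62] [ 0.03  -0.028  0.006]
```

View pics/g1.png

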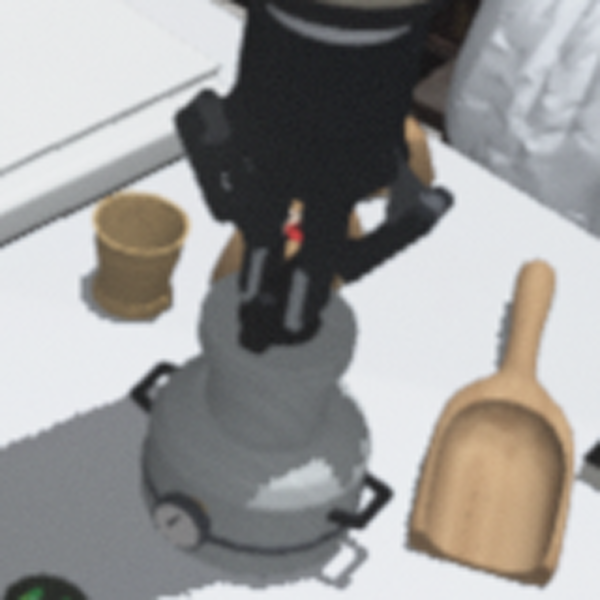

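The picture shows the fingers straddling the bar and the grip closed at 13 mm, with small lateral forces. Now I'll turn slowly and feel for the stop.

```bash
cat > d.py <<'E'
from h import *
P=manip.get_eef_pos();P[2]=.1363;P[:2]=[.573,-.2025]
y=.11;L=[]
T0=manip.get_wrist_torque()[2];t0=manip.get_t();hit=0
while y<1.0:
    y+=.015
    manip.servo_line(P,rotation=[np.pi,0,y])
    T=manip.get_wrist_torque()[2]-T0;F=manip.get_ft_force()
    L.append((round(y,3),round(float(T),3),*np.round(F,1)))
    if abs(T)>.14: break
for l in L: print(*l)
print(manip.get_t()-t0)
for i in range(4):
    manip.dwell(.1 if i==0 else .3);print(manip.get_wrist_torque()[2]-T0,np.round(manip.get_ft_force(),1),manip.get_orientation()[2],manip.get_grip_width(),manip.get_eef_pos()[2])
print(T0,manip.get_t())
E
python3 d.py
```

```text
0.125 0.022 2.0 -0.4 0.5
0.14 0.064 0.3 -0.1 0.4
0.155 -0.036 1.2 -0.1 0.9
0.17 0.0 0.5 -0.8 0.5
0.185 0.045 0.7 -0.8 0.5
0.2 -0.015 0.5 -1.1 0.1
0.215 0.022 0.7 -1.1 -1.2
0.23 0.015 -0.4 0.0 -0.5
0.245 0.036 -0.2 0.7 -0.8
0.26 0.031 -0.6 -0.3 -0.2
0.275 0.006 0.1 -0.3 -0.3
0.29 -0.024 -0.4 -0.7 -0.5
0.305 -0.015 -0.7 -0.5 -0.5
0.32 0.038 0.3 -0.2 -1.8
0.335 0.02 0.5 -0.4 -0.7
0.35 0.047 -0.0 -0.3 -0.2
0.365 -0.0 0.1 -0.5 -1.3
0.38 -0.037 -0.4 0.1 -1.1
0.395 0.033 -0.6 -0.0 -0.7
0.41 0.004 -0.6 -0.7 -1.3
0.425 -0.012 0.6 0.3 -1.5
0.44 0.001 -0.9 0.4 -1.1
0.455 0.023 -0.5 -0.3 -2.0
0.47 0.007 -0.6 -0.4 -1.9
0.485 -0.084 -0.2 -0.5 -0.8
0.5 -0.05 -0.5 0.4 -0.6
0.515 0.01 0.4 -1.5 -2.0
0.53 0.058 -0.4 -0.5 -1.1
0.545 -0.091 -0.7 0.2 -2.0
0.56 0.012 0.2 -0.9 -1.6
0.575 -0.057 -0.3 -1.3 -0.7
0.59 -0.02 -0.2 -0.7 -1.6
0.605 0.04 0.1 0.2 -1.4
0.62 -0.021 0.5 0.4 -1.5
0.635 -0.008 0.5 -0.6 -2.0
0.65 0.015 0.5 -0.9 -2.2
0.665 -0.04 0.5 -0.6 -2.1
0.68 -0.058 1.4 -1.0 -2.0
0.695 -0.148 2.8 -3.4 -2.8
9.75
-0.07277811986500154 [ 3.  -3.5 -2.6] 0.6948868960326602 0.013325403802231807 0.13634076226217723
-0.13853977259179426 [ 3.3 -3.5 -3.3] 0.694944668274325 0.013084475285484086 0.1363582744829571
-0.1061567081670744 [ 3.7 -3.2 -3.3] 0.694991457771241 0.012991545608359531 0.1363322146463425
-0.07416537876339932 [ 3.8 -3.4 -3.9] 0.694988661419329 0.013420916462650747 0.1363518335309239
-0.015581028127051498 17.2167
```

```bash
cat > e.py <<'E'
from h import *
P=[.573,-.2025,.1363];y=.695
def T(n=6):
    L=[]
    for i in range(n): manip.dwell(.03);L.append([*manip.get_ft_force(),manip.get_wrist_torque()[2]+.0156])
    return np.round(np.mean(L,0),3)
print(y,T())
for i in range(5):
    y+=.006; manip.servo_line(P,rotation=[np.pi,0,y]); t=T(); print(round(y,3),t)
    if t[3]<-.16: break
manip.dwell(.9); print(T(),manip.get_t(),manip.get_orientation()[2])
E
python3 e.py
```

```text
0.695 [ 3.358 -3.77  -3.496 -0.101]
0.701 [ 3.483 -3.693 -2.559 -0.155]
0.707 [ 3.991 -3.963 -3.159 -0.175]
[ 3.876 -4.235 -3.132 -0.179] 19.4167 0.7068679888259028
```

The stop is clear: contact starts at about 0.68 and the moment is now 0.18 N m. It has been held for over a second. Next I'll back off slightly, press and turn.

```bash
cat > f.py <<'E'
from h import *
P=[.573,-.2025,.1363];y=.68
def T(n=4):
    L=[]
    for i in range(n): manip.dwell(.02);L.append([*manip.get_ft_force(),manip.get_wrist_torque()[2]+.0156])
    return np.round(np.mean(L,0),2)
manip.servo_line(P,rotation=[np.pi,0,y]);claw.gripper_to(0,60);print(T())
P[2]-=.0065;manip.servo_line(P,rate=.02);print("pressed",T(),manip.get_eef_pos()[2])
while y<1.75:
    n=.02 if y<.8 else .04
    y+=n;manip.servo_line(P,rotation=[np.pi,0,y]);t=T(3)
    if y<.82 or y>1.18: print(round(y,3),t)
    if abs(t[3])>.2: break
print(manip.get_t(),manip.get_orientation()[2],manip.get_eef_pos())
E
python3 f.py
```

```text
[ 3.25 -2.81 -1.2  -0.03]
pressed [-0.18 -1.57  8.2   0.03] 0.13050168925223676
0.7 [-0.01 -1.25  8.72 -0.  ]
0.72 [-0.34 -0.87  8.02 -0.  ]
0.74 [-0.68 -1.    8.67 -0.  ]
0.76 [-0.11 -0.86  8.25  0.  ]
0.78 [-0.01 -0.81  8.53  0.04]
0.8 [-0.07 -0.48  8.06  0.05]
1.2 [-0.04 -1.88  8.8   0.04]
1.24 [ 0.34 -1.61  8.07 -0.  ]
1.28 [-0.06 -1.22  8.35  0.01]
1.32 [ 0.69 -1.45  8.05  0.  ]
1.36 [ 0.09 -1.67  8.06  0.04]
1.4 [ 0.21 -1.42  9.09  0.02]
1.44 [ 1.27 -1.4   8.2   0.04]
1.48 [ 0.08 -1.75  8.54  0.01]
1.52 [ 2.78 -1.22  7.37 -0.11]
1.56 [ 4.16 -1.29  5.8  -0.48]
27.9917 1.5599445834397474 [ 0.57381387 -0.20252857  0.13064195]
```

The cap is past the first stop and the end stop is felt at about 1.52. I'll ease back and lift.

```bash
cat > g.py <<'E'
from h import *
y=1.515;P=[.573,-.2025,.1298]
manip.servo_line(P,rotation=[np.pi,0,y])
for z in (.1363,.1393,.1423,.146,.152,.158,.165):
    P[2]=z;g=manip.servo_line(P,rate=.03,guard=15);print(z,g,np.round(manip.get_ft_force(),1),round(manip.get_wrist_torque()[2],2),manip.get_eef_pos()[2])
    if g: break
else:
    manip.servo_line([.573,-.2025,.26],rate=.1);print(np.round(manip.get_ft_force(),2),manip.get_grip_width())
print(manip.get_t())
save(viewer.get_image("scene"),"l1");cv2.imwrite("pics/l1.png",cv2.resize(cv2.imread("pics/l1.png")[100:320,300:500],(545,600),interpolation=2))
E
python3 g.py
```

```text
0.1363 False [ 4.1 -2.1  5.7] -0.08 0.13699458145747845
0.1393 False [ 4.6 -2.   6.5] -0.11 0.13983306463963688
0.1423 False [ 5.2 -3.   1.6] -0.15 0.1424764587192717
0.146 False [ 1.2 -3.8  1.6] 0.06 0.14581851843812835
0.152 False [ 0.  -0.1 -1.2] -0.04 0.15201699738664715
0.158 False [-1.1  0.3 -1.3] -0.05 0.15822458467394715
0.165 False [ 0.8 -0.5 -2.2] 0.04 0.16523247492516
[-0.56 -0.88 -1.13] 0.012506036197952462
31.5667
```

View pics/l1.png

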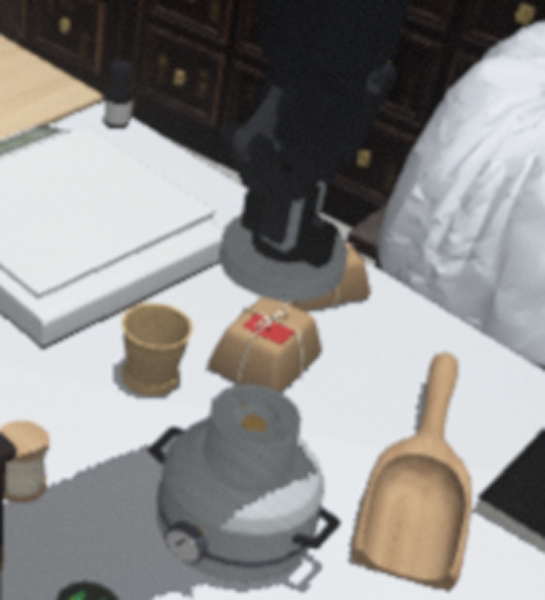

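The cap is off and held level, and the pot mouth is open. I'll move over the rest and do a guarded descent. A stop at TCP z of about .081 means the pin is on the rim, about .068 means the skirt is on it, and about .060 means it is seated.

```bash
cat > k.py <<'E'
from h import *
X,Y=.5225,.132;o=[np.pi,0,1.515]
manip.move_pose([X,Y,.26],o)
manip.servo_line([X,Y,.10],rate=.1);print(manip.get_t(),np.round(manip.get_ft_force(),1))
g=manip.servo_line([X,Y,.0595],rate=.025,guard=5);print(g,manip.get_eef_pos(),np.round(manip.get_ft_force(),1),np.round(manip.get_wrist_torque(),2),manip.get_t())
for c,w in(("top",(190,165,100,100)),("scene",(215,150,100,100))):
    im=viewer.get_image(c);x,y,a,b=w;save(im,c+"k");cv2.imwrite(f"pics/{c}k.png",cv2.resize(cv2.imread(f"pics/{c}k.png")[y:y+b,x:x+a],(400,400),interpolation=2))
cv2.imwrite("pics/k.png",np.hstack([cv2.imread("pics/topk.png"),cv2.imread("pics/scenek.png")]))
E
python3 k.py
```

```text
34.6417 [ 0.3  0.6 -2. ]
True [0.52247586 0.13187369 0.06023453] [ 0.2 -0.8  6.8] [-0.1   0.29  0.05] 36.1333
```

View pics/k.png

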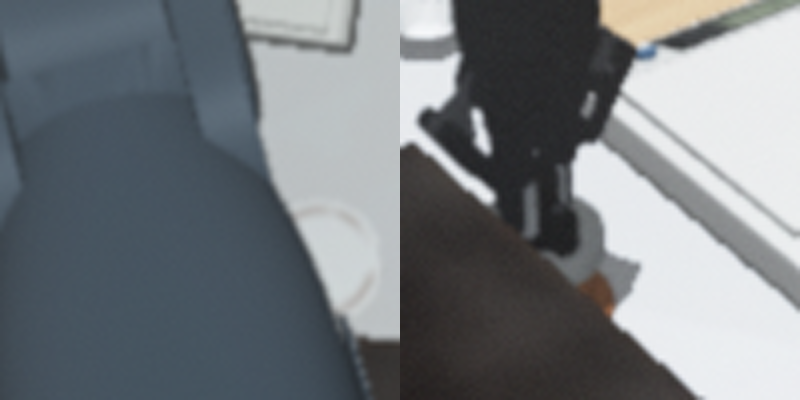

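Contact came at .0602, which is the seated height, and the picture shows the cap on the rest. I'll release, retreat and check.

```bash
cat > m.py <<'E'
from h import *
claw.gripper_to(.04);manip.dwell(.2)
p=manip.get_eef_pos();manip.servo_line([p[0],p[1],.20],rate=.1)
manip.move_pose([.30,.45,.25],[np.pi,0,2.5]);print(manip.get_t())
for c,w in(("top",(200,175,75,75)),("scene",(215,165,75,75))):
    im=viewer.get_image(c);x,y,a,b=w;s=400/a;q=cv2.resize(im["img"][y:y+b,x:x+a],(400,400),interpolation=2)
    for r,z,col in((.0375,.055,(255,0,0)),(.042,0,(0,0,255))):
        P=np.array([w2px(im,(.5225+r*np.cos(t),.132+r*np.sin(t),z)) for t in np.linspace(0,6.28,60)])
        cv2.polylines(q,[((P+.5-[x,y])*s).astype(int).reshape(-1,1,2)],True,col,1)
    cv2.imwrite(f"pics/{c}m.png",q[...,::-1])
cv2.imwrite("pics/m.png",np.hstack([cv2.imread("pics/topm.png"),cv2.imread("pics/scenem.png")]))
E
python3 m.py
```

```text
39.8167
```

View pics/m.png

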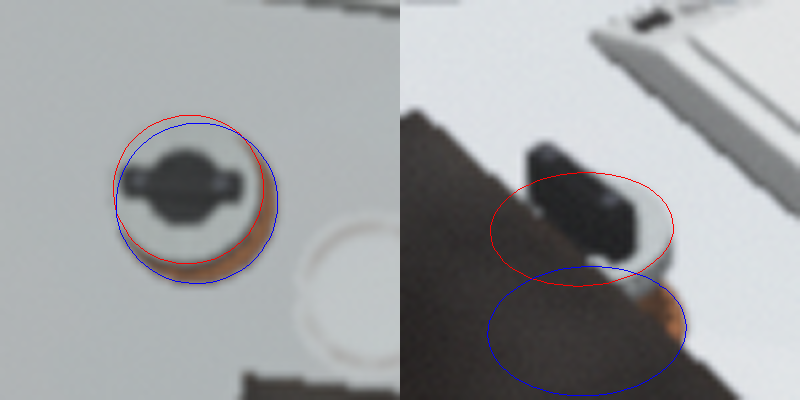

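The cap lies flat on the rest. In the top view the disc matches the expected seated circle to within a pixel, and the arm is clear of everything.

```bash
python3 -c "
from h import *
print(order.hand_in())"
```

```text
the job is handed in; nothing more can be done
None
```

The cap is off the pot, seated right way up on the cap rest and released, and the job was handed in at about 40 s of the 70 s allowed; the hand-in returned no verdict.

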